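# Find the loose mount bolt and hold its cap open

### The job

Push the blue jig along its rail by the yellow plate, to the robot's right, past the click until it is home against the stop. There, tap each of the three bolt heads from above with the fingers, one after another from the robot's left to its right, to find the one that gives; then lift the red cap on that bolt's block and finish while still holding it at least 45 degrees open, so that a mechanic can reach the lock screw under it. Keep the other two caps shut and leave everything else on the bench where it is.

Things in the scene. Friction and masses are not known exactly. Their poses are not given: they have to be found in the camera images.
- rail_stop (a point): Middle of the top front edge of the yellow stop (120 mm wide, 34 mm high) at the right end of the rail, 34 mm above the bench; axes as the jig's. The blue jig stands home against it when the face of jig_push is 309 mm from it along y; it starts 90 to 140 mm short of that. The jig slides with 3 N of friction, stays where it is left, and must be pushed past a spring plunger (some 5 N more) in the last 20 mm.
- jig_push (a point): Middle of the outer (left) face of the jig's upright yellow push plate (70 mm wide, 14 mm thick, top 17 mm above this point), 92 mm above the bench. Jig axes: push along -y; +x away from the robot; z up. From here the bolts lie at x = -34 mm and y = -69, -159, -249 mm (left, middle, right place). Rail and end piece left of the plate are at most 20 mm high.
- bolt_a: One of three like-looking steel hexagon bolts, heads 27 mm across, 12 mm high, each on its own mount block in the jig; which is in which place (left, middle, right) varies. Origin: centre of the head's top, 102 mm above the bench. Two are tight and do not give; one is loose: it starts to sink at 1.5 N, is 8 mm down at 3.5 N, then hard, and springs back.
- cap_a (a joint): Angle (rad) of the red hinged cap (48 mm wide, 53 mm long, 5 mm thick) on the block of bolt_a, on the far side of the bolt from the robot: 0 shut and level, growing as it is lifted, 1.15 at most. It drops shut when let go (weak spring and its weight, under 2 N at the grip).
- cap_a_grip (a point): Point in the black upright grip fin of cap_a: the fin is 14 mm thick along y, 22 mm long along x, and rises 30 mm from the cap (from 18 mm below to 12 mm above this point); the point is central in x and y, 101 mm above the bench when the cap is shut. Axes turn with the cap. It is 42 mm nearer the robot than the hinge line and 20 mm above it.
- hinge_a (a point): Middle of the hinge line of cap_a, 81 mm above the bench at the far end of its mount block; the hinge line runs along this point's y axis; the cap lies from it towards its -x and lifts up and over towards +x.
- bolt_b: One of three like-looking steel hexagon bolts, heads 27 mm across, 12 mm high, each on its own mount block in the jig; which is in which place (left, middle, right) varies. Origin: centre of the head's top, 102 mm above the bench. Two are tight and do not give; one is loose: it starts to sink at 1.5 N, is 8 mm down at 3.5 N, then hard, and springs back.
- cap_b (a joint): Angle (rad) of the red hinged cap (48 mm wide, 53 mm long, 5 mm thick) on the block of bolt_b, on the far side of the bolt from the robot: 0 shut and level, growing as it is lifted, 1.15 at most. It drops shut when let go (weak spring and its weight, under 2 N at the grip).
- cap_b_grip (a point): Point in the black upright grip fin of cap_b: the fin is 14 mm thick along y, 22 mm long along x, and rises 30 mm from the cap (from 18 mm below to 12 mm above this point); the point is central in x and y, 101 mm above the bench when the cap is shut. Axes turn with the cap. It is 42 mm nearer the robot than the hinge line and 20 mm above it.
- hinge_b (a point): Middle of the hinge line of cap_b, 81 mm above the bench at the far end of its mount block; the hinge line runs along this point's y axis; the cap lies from it towards its -x and lifts up and over towards +x.
- bolt_c: One of three like-looking steel hexagon bolts, heads 27 mm across, 12 mm high, each on its own mount block in the jig; which is in which place (left, middle, right) varies. Origin: centre of the head's top, 102 mm above the bench. Two are tight and do not give; one is loose: it starts to sink at 1.5 N, is 8 mm down at 3.5 N, then hard, and springs back.
- cap_c (a joint): Angle (rad) of the red hinged cap (48 mm wide, 53 mm long, 5 mm thick) on the block of bolt_c, on the far side of the bolt from the robot: 0 shut and level, growing as it is lifted, 1.15 at most. It drops shut when let go (weak spring and its weight, under 2 N at the grip).
- cap_c_grip (a point): Point in the black upright grip fin of cap_c: the fin is 14 mm thick along y, 22 mm long along x, and rises 30 mm from the cap (from 18 mm below to 12 mm above this point); the point is central in x and y, 101 mm above the bench when the cap is shut. Axes turn with the cap. It is 42 mm nearer the robot than the hinge line and 20 mm above it.
- hinge_c (a point): Middle of the hinge line of cap_c, 81 mm above the bench at the far end of its mount block; the hinge line runs along this point's y axis; the cap lies from it towards its -x and lifts up and over towards +x.
- spanner: Bystander, to be left alone: steel spanner lying on the bench between robot and rail; origin under its middle.
- socket: Bystander, to be left alone: steel socket, 28 mm across, 35 mm high, beyond the rail; origin under its centre.
- grease_tin: Bystander, to be left alone: green tin, 70 mm across, 60 mm high, beyond the rail; origin under its centre.
- plug_box: Bystander, to be left alone: cardboard spark-plug box, 90 x 30 x 30 mm, beyond the rail; origin under its centre.
- mug: Bystander, to be left alone: blue mug, 80 mm across, 90 mm high, to the right; origin under its centre.
- screwdriver: Bystander, to be left alone: orange-handled screwdriver lying at the right; origin under its middle.
- jar: Bystander, to be left alone: amber jar with a black cap, 70 mm across, 90 mm high, at the left; origin under its centre.

How it is judged (in metres and radians):
On the way, in this order (a step that is already met when the one before it is completed fails the run):
1. the jig is home at the next station (y of jig_push in the frame of rail_stop below 0.313 m), for 0.2 s.
2. the left bolt is tapped with the jig home (y of jig_push in the frame of rail_stop below 0.317 m and ((y of bolt_a in the frame of jig_push between -0.114 and 0 m and contact force between the fingers and bolt_a above 1 N) or (y of bolt_b in the frame of jig_push between -0.114 and 0 m and contact force between the fingers and bolt_b above 1 N) or (y of bolt_c in the frame of jig_push between -0.114 and 0 m and contact force between the fingers and bolt_c above 1 N))).
3. the middle bolt is tapped (y of jig_push in the frame of rail_stop below 0.317 m and ((y of bolt_a in the frame of jig_push between -0.204 and -0.114 m and contact force between the fingers and bolt_a above 1 N) or (y of bolt_b in the frame of jig_push between -0.204 and -0.114 m and contact force between the fingers and bolt_b above 1 N) or (y of bolt_c in the frame of jig_push between -0.204 and -0.114 m and contact force between the fingers and bolt_c above 1 N))).
4. the right bolt is tapped (y of jig_push in the frame of rail_stop below 0.317 m and ((y of bolt_a in the frame of jig_push between -0.3 and -0.204 m and contact force between the fingers and bolt_a above 1 N) or (y of bolt_b in the frame of jig_push between -0.3 and -0.204 m and contact force between the fingers and bolt_b above 1 N) or (y of bolt_c in the frame of jig_push between -0.3 and -0.204 m and contact force between the fingers and bolt_c above 1 N))).
5. the loose bolt's cap is lifted at least 45 degrees (value of joint cap_b above 0.79 rad), for 0.2 s.
At the end, for the whole second after the job is handed in: The jig is home (within 8 mm of standing against the stop), the loose bolt's cap stands at least 0.78 rad (45 degrees) open and still, held there by the fingers, and the other two caps are shut (under 0.15 rad) (y of jig_push in the frame of rail_stop below 0.317 m and value of joint cap_b above 0.78 rad and velocity of joint cap_b between -0.2 and 0.2 rad/s and contact force between the fingers and cap_b above 0.2 N and value of joint each of cap_a, cap_c below 0.15 rad); the arm keeps its last pose, push and grip.
It fails at once if the cap of a tight bolt is lifted (value of joint any of cap_a, cap_c above 0.3 rad).
It fails at once if a bystander is moved by more than 30 mm (distance of any of spanner, socket, grease_tin, plug_box, mug, screwdriver, jar from where it was at the start of the episode above 0.03 m).
It also fails if it takes over 56 s, if anything falls off the work surface, if the arm or the gripper's body presses on something with over 40 N, if the wrist force passes 120 N, or if a joint passes its speed limit or range.

### The arm

A 7-joint arm with a two-finger parallel gripper is mounted at the origin on the work surface. World frame = base frame: x ahead of the robot, y to its left, z up, the work surface at z = 0. Lengths are in m, angles in degrees, forces in N, time in s.
With the tool pointing down it reaches from about 0.4 to 0.925 m from the base axis. Payload 5.6 kg.
Tool frame: the origin (TCP) lies at the very end of the fingers, on their centre line; the grasp point (between the pads) lies 19 mm behind it (hold_point_z is the distance from the TCP to the grasp point, in m); z points along the fingers, y is the direction in which the jaws open and shut (so a half turn about z gives the same grasp; the last joint's range is limited). The gripper opens to 85 mm and grips with 20 to 120 N. Pads are 22 mm wide; open, the fingers measure 114 mm over their backs; the gripper's body (76 mm by 85 mm) begins 54 mm behind the grasp point. The pads swing forward as they close: fully open they stand 13 mm farther back than shut.
Start: joints at [-69.156, 26.786, -0.665, 91.828, 0.344, 61.387, -3.226], TCP at [0.257, 0.597, 0.231] pointing down, gripper open.
Joint ranges: [-144.91, 144.91], [-17.63, 115.5], [-89.93, 88.59], [15.96, 139.68], [-74.01, 254.01], [8.47, 105.57], [-167.45, 167.45]. Speed limits (degrees/s): [147.25, 147.25, 180, 180, 180, 180, 180].

### API

Orientations are given as [roll, pitch, yaw] about the fixed x, y, z axes, in that order (R = Rz(yaw) Ry(pitch) Rx(roll)).
In Python, from station import state, grab_frame, camera_model, close_job, hold_point_z gives the robot as it stands.
- The arm moves only by the tool send_rows, never from a script. Its argument "targets" is a list of rows, each an object with "offset": the shift along the tool's x, y, z scaled (see below), a list of three; "dr": the turn, a rotation vector about the tool's x, y, z scaled (see below), a list of three; "fingers": the finger opening in mm, from 0 to 85.4. In form: [{"offset": [x, y, z], "dr": [wx, wy, wz], "fingers": fingers}, ...]. A call has 1 to 10 rows; each row shifts and turns the pose as measured when the row begins, along the tool's axes as they then stand; what a row does not reach is not made up. The controller multiplies each number of a shift by 0.025 m and each number of a turn by pi rad. A row lasts 1/8 s, in which the tool goes at most 62.5 mm and 10.7 degrees, less where a joint would pass 70% of its speed; a pose out of reach is approached as far as the arm can. A call with a number of a shift or a turn outside -1 to 1 is refused whole. A call with a gripper value outside its range is refused whole. The fingers move at their own pace and stop on an object; the grip force is fixed at half the most. Time passes only in rows, so rows that do not move let the fingers close. It gives the time, the measured TCP pose, the force and the opening at its end, in the units of the state.
- state(): the state, without advancing time (a new reading comes with each control period).
- grab_frame(name): name is "scene" or "top" or "wrist"; returns (picture, depth): 400x640x3 uint8, red, green, blue; 400x640 float32, m along the optical axis (not along the pixel's ray), 0 where there is no reading.
- camera_model(name): a dict with "fx", "fy", "cx", "cy" (pixels), "R" (3x3) and "t" (3): a world point X has camera coordinates R X + t. Camera axes: x right, y down, z forward; pixel columns grow to the right and rows downward; lengths in m; the calibration is good to about 2 mm. A picture is of the moment at which its call begins: read the wrist's pose just before it. camera_model takes no time and is no camera call; for the wrist camera it gives the pose at the moment of the call.
- close_job(): hands the job in, once; it reports no verdict.
The state is a dict: "time": time; "joint_positions": joint angles; "dq": joint speeds; "joint_efforts": joint torques, N m; "ee_pos": TCP position; "tool_rot": TCP orientation; "wrist_force": force on the tool from outside, world axes, zero at the start; "wrist_torque": the same for the moment, N m; "opening": opening from 0.0 (shut) to 1.0 (fully open).
Only numpy, scipy, OpenCV 4.12 (cv2) and the standard library are available. Lean on these libraries where they do the work, as an engineer would, in place of code of your own. Each camera call takes 0.05 s, during which the arm holds its last target. There are 200 camera calls.

## Working session

There is one attempt and no reset: what is moved stays moved. The work goes in short steps, Python scripts to look and compute and a tool call to move; the robot and the scene stay as the last step left them, time stands still between calls to the robot, and variables do not carry over. Pictures are saved under pics/ and viewed, about 8 in all and at most 12, crops included, and the job is handed in when it is done.

Besides the shell and the picture viewer there is one more tool, called as name(argument=value, ...), one argument or row to a line, values as JSON. send_rows: Moves the arm, as the interface text tells. Its arguments: {"type":"object","properties":{"targets":{"type":"array"}},"required":["targets"]}

```bash
mkdir -p pics; ls
python3 - <<'E'
from station import *
import cv2,numpy as np
s=state();print({k:np.round(v,3).tolist() for k,v in s.items()},hold_point_z)
for n in("top","scene"):
    p,d=grab_frame(n);cv2.imwrite(f"pics/{n}0.png",p[:,:,::-1]);np.savez(f"{n}0.npz",p=p,d=d)
    c=camera_model(n);print(n,{k:np.round(v,4).tolist() for k,v in c.items()})
E
```

```text
pics
{'time': 0.0, 'joint_positions': [-69.156, 26.836, -0.665, 91.883, 0.344, 61.388, -3.226], 'dq': [-0.035, 0.048, 0.108, -0.03, 0.083, -0.058, -0.119], 'joint_efforts': [0.0, -53.239, 0.022, -25.131, 0.011, 0.008, 0.0], 'ee_pos': [0.257, 0.596, 0.23], 'tool_rot': [-179.895, 0.008, 156.689], 'wrist_force': [0.297, -0.712, -0.43], 'wrist_torque': [-0.027, 0.019, -0.022], 'opening': 1.002} 0.0187
top {'fx': 389.2013, 'fy': 389.2013, 'cx': 317.6961, 'cy': 206.3589, 'R': [[-0.0157, -0.9996, -0.0227], [-0.9981, 0.0171, -0.0597], [0.0601, 0.0217, -0.998]], 't': [0.0107, 0.5545, 1.4055]}
scene {'fx': 378.6076, 'fy': 378.6076, 'cx': 324.4048, 'cy': 204.4235, 'R': [[-0.2775, 0.9606, 0.0144], [0.7472, 0.2253, -0.6253], [-0.6039, -0.1628, -0.7802]], 't': [0.1887, -0.3388, 1.372]}
```

View pics/top0.png

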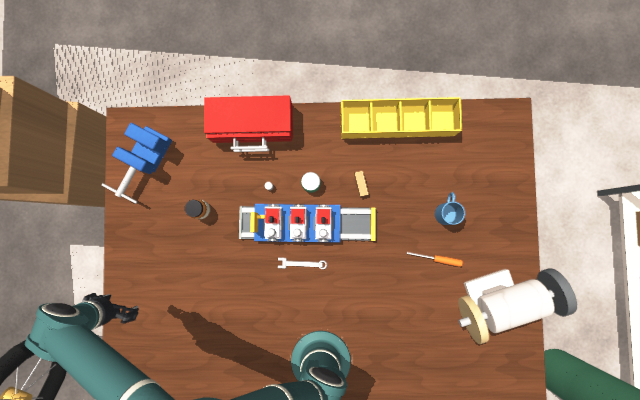

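View pics/scene0.png

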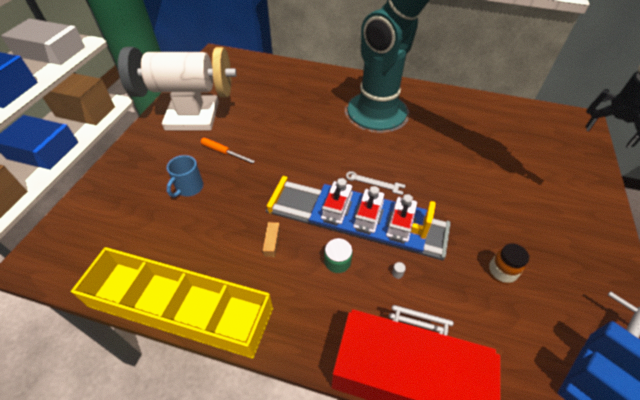

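The top view shows the push plate at about (254, 222), the stop at (374, 223) and the bolts at about (272, 232), (298, 235) and (323, 235). The scene view shows the same jig, with the plate at about (430, 220) and the stop at (277, 193). Next I'll measure these.

```bash
cat > h.py <<'E'
import numpy as np,cv2
from station import *
def ray(c,u,v,z):
    "point on plane z=const seen at pixel"
    R,t=np.array(c["R"]),np.array(c["t"]); o=-R.T@t
    d=R.T@np.array([(u-c["cx"])/c["fx"],(v-c["cy"])/c["fy"],1]); return o+d*(z-o[2])/d[2]
def cloud(c,d,m):
    v,u=np.nonzero(m&(d>0)); z=d[v,u]
    P=np.c_[(u-c["cx"])/c["fx"]*z,(v-c["cy"])/c["fy"]*z,z]
    return (P-np.array(c["t"]))@np.array(c["R"])
def masks(p):
    h,s,v=cv2.split(cv2.cvtColor(p,cv2.COLOR_RGB2HSV))
    return dict(yellow=(h>22)&(h<33)&(s>130)&(v>90),red=((h<8)|(h>172))&(s>150)&(v>90),blue=(h>105)&(h<125)&(s>150)&(v>60))
E
python3 - <<'E'
from h import *
for n in("top","scene"):
    f=np.load(n+"0.npz");p,d=f["p"],f["d"];c=camera_model(n)
    for col,m in masks(p).items():
        k,l,st,ce=cv2.connectedComponentsWithStats(m.astype(np.uint8))
        for i in range(1,k):
            if st[i,4]<8: continue
            P=cloud(c,d,l==i)
            if len(P)<5 or not(0.35<np.median(P[:,0])<0.75 and abs(np.median(P[:,1]))<0.4): continue
            print(n,col,st[i].tolist(),"lo",np.percentile(P,3,axis=0).round(3),"med",np.median(P,axis=0).round(3),"hi",np.percentile(P,97,axis=0).round(3))
p=np.load("top0.npz")["p"];cv2.imwrite("pics/crop.png",cv2.resize(p[190:260,225:390,::-1],None,fx=4.8,fy=4.8,interpolation=cv2.INTER_CUBIC))
E
```

```text
top yellow [371, 208, 5, 33, 127] lo [ 0.43  -0.201  0.028] med [ 0.487 -0.195  0.034] hi [ 0.541 -0.188  0.04 ]
top yellow [250, 212, 5, 20, 80] lo [0.47  0.218 0.105] med [0.503 0.225 0.112] hi [0.532 0.232 0.117]
top yellow [260, 215, 5, 3, 13] lo [0.517 0.19  0.06 ] med [0.521 0.197 0.067] hi [0.525 0.205 0.07 ]
top red [265, 209, 14, 14, 159] lo [0.499 0.139 0.078] med [0.523 0.158 0.084] hi [0.544 0.184 0.089]
top red [291, 209, 14, 15, 161] lo [0.497 0.052 0.078] med [0.522 0.069 0.083] hi [0.543 0.094 0.088]
top red [317, 209, 13, 15, 165] lo [ 0.492 -0.039  0.079] med [ 0.52  -0.018  0.084] hi [0.541 0.003 0.111]
top blue [255, 204, 11, 10, 85] lo [0.533 0.195 0.032] med [0.551 0.21  0.036] hi [0.566 0.226 0.042]
top blue [279, 205, 13, 37, 239] lo [0.434 0.103 0.032] med [0.488 0.117 0.037] hi [0.56  0.132 0.042]
top blue [304, 205, 13, 37, 251] lo [0.43  0.014 0.031] med [0.49  0.029 0.037] hi [0.558 0.042 0.042]
top blue [329, 205, 11, 37, 267] lo [ 0.428 -0.075  0.03 ] med [ 0.496 -0.063  0.037] hi [ 0.557 -0.048  0.043]
top blue [254, 219, 13, 22, 141] lo [0.436 0.196 0
[... 211 characters left out ...]
47  0.217 0.108] med [0.504 0.224 0.111] hi [0.535 0.229 0.114]
scene yellow [413, 223, 5, 5, 18] lo [0.506 0.19  0.054] med [0.521 0.196 0.066] hi [0.527 0.201 0.068]
scene red [324, 193, 22, 17, 219] lo [ 0.495 -0.043  0.079] med [ 0.519 -0.02   0.083] hi [0.538 0.002 0.087]
scene red [358, 202, 21, 17, 230] lo [0.499 0.048 0.08 ] med [0.522 0.07  0.084] hi [0.542 0.092 0.089]
scene red [392, 210, 21, 18, 232] lo [0.501 0.138 0.08 ] med [0.526 0.159 0.083] hi [0.545 0.18  0.086]
scene blue [309, 185, 116, 66, 1356] lo [ 0.438 -0.074  0.03 ] med [0.537 0.042 0.036] hi [0.567 0.218 0.039]
scene blue [416, 208, 10, 16, 101] lo [0.437 0.196 0.033] med [0.457 0.207 0.037] hi [0.484 0.217 0.039]
```

View pics/crop.png

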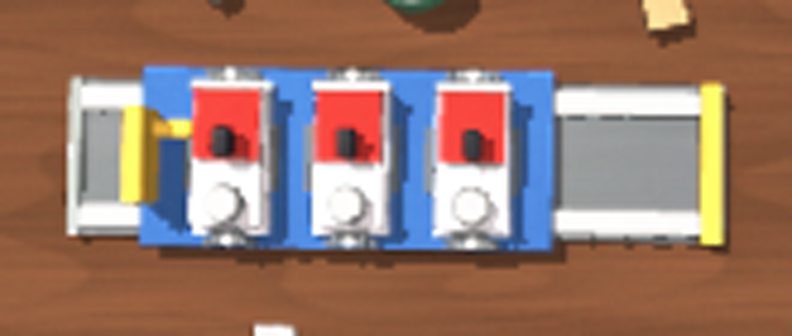

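Plate centre is about (0.5025, 0.2245), face y about 0.2315. The stop's face is at y about -0.188, so the travel is about 0.11 m. Jig yaw is about -2°. The crop shows the bolts at crop pixels (223, 205), (348, 206) and (470, 207), with the fins just beyond them. I'll move over to the plate now.

send_rows(
  targets=[
    {"offset": [-0.8, -0.45, 0], "dr": [0, 0, -0.059], "fingers": 0},
    {"offset": [-0.8, -0.6, 0], "dr": [0, 0, -0.059], "fingers": 0},
    {"offset": [-0.7, -1, 0], "dr": [0, 0, 0], "fingers": 0},
    {"offset": [-0.7, -1, 0], "dr": [0, 0, 0], "fingers": 0},
    {"offset": [-0.7, -1, 0], "dr": [0, 0, 0], "fingers": 0},
    {"offset": [-0.7, -1, 0], "dr": [0, 0, 0], "fingers": 0},
    {"offset": [-0.7, -1, 0], "dr": [0, 0, 0], "fingers": 0},
    {"offset": [-0.7, -1, 0], "dr": [0, 0, 0], "fingers": 0},
  ],
)

```text
time: 1.1
ee_pos: [0.3882, 0.4007, 0.2264]
tool_rot: [-179.6, -0.3, 178.6]
wrist_force: [-0.3, -0.7, 0.9]
opening: 0.003
```

send_rows(
  targets=[
    {"offset": [-0.85, -0.9, 0], "dr": [0, 0, 0], "fingers": 0},
    {"offset": [-0.85, -0.9, 0], "dr": [0, 0, 0], "fingers": 0},
    {"offset": [-0.85, -0.9, 0], "dr": [0, 0, 0], "fingers": 0},
    {"offset": [-0.85, -0.9, 0], "dr": [0, 0, 0], "fingers": 0},
    {"offset": [-0.85, -0.9, 0], "dr": [0, 0, 0], "fingers": 0},
    {"offset": [-0.4, -0.5, 0], "dr": [0, 0, 0], "fingers": 0},
    {"offset": [0, 0, 0], "dr": [0, 0, 0], "fingers": 0},
  ],
)

```text
time: 1.98
ee_pos: [0.5042, 0.2653, 0.2244]
tool_rot: [-179.4, -0.5, 178.4]
wrist_force: [0.3, 0.5, 0.1]
opening: 0.004
```

send_rows(
  targets=[
    {"offset": [0, 0.2, 1], "dr": [0, 0, 0], "fingers": 0},
    {"offset": [0, 0, 1], "dr": [0, 0, 0], "fingers": 0},
    {"offset": [0, 0, 1], "dr": [0, 0, 0], "fingers": 0},
    {"offset": [0, 0, 1], "dr": [0, 0, 0], "fingers": 0},
    {"offset": [0, 0, 1], "dr": [0, 0, 0], "fingers": 0},
    {"offset": [0, 0, 0.8], "dr": [0, 0, 0], "fingers": 0},
    {"offset": [0, 0, 0], "dr": [0, 0, 0], "fingers": 0},
  ],
)

```text
time: 2.85
ee_pos: [0.495, 0.281, 0.0754]
tool_rot: [-179.7, -0.8, 179.3]
wrist_force: [1.3, -0.8, 0.3]
opening: -0.001
```

send_rows(
  targets=[
    {"offset": [-0.3, -0.6, 0], "dr": [0, 0, 0.006], "fingers": 0},
    {"offset": [0, -0.7, 0], "dr": [0, 0, 0], "fingers": 0},
    {"offset": [0, -0.7, 0], "dr": [0, 0, 0], "fingers": 0},
    {"offset": [0, -0.7, 0], "dr": [0, 0, 0], "fingers": 0},
    {"offset": [0, -0.7, 0], "dr": [0, 0, 0], "fingers": 0},
    {"offset": [0, -0.7, 0], "dr": [0, 0, 0], "fingers": 0},
  ],
)

```text
time: 3.6
ee_pos: [0.5002, 0.1795, 0.079]
tool_rot: [179.7, -0.4, 178.3]
wrist_force: [-0.2, 4.6, -3.3]
opening: -0.002
```

send_rows(
  targets=[
    {"offset": [0, -0.6, 0], "dr": [0, 0, 0], "fingers": 0},
    {"offset": [0, -0.6, 0.1], "dr": [0, 0, 0], "fingers": 0},
    {"offset": [0, -0.6, 0], "dr": [0, 0, 0], "fingers": 0},
    {"offset": [0, -0.6, 0], "dr": [0, 0, 0], "fingers": 0},
  ],
)

```text
time: 4.1
ee_pos: [0.4995, 0.1323, 0.0776]
tool_rot: [178.4, -0.0, 178.8]
wrist_force: [1.0, 65.2, -18.9]
opening: 0.001
```

send_rows(
  targets=[
    {"offset": [0, -0.6, 0], "dr": [0, 0, 0], "fingers": 0},
    {"offset": [0, -0.4, 0], "dr": [0, 0, 0], "fingers": 0},
  ],
)

```text
time: 4.35
ee_pos: [0.4994, 0.1338, 0.0779]
tool_rot: [176.8, 0.4, 179.9]
wrist_force: [0.9, 22.6, -5.1]
opening: -0.002
```

Contact went hard at 65 N, so the jig is against the stop. I'll back off, straighten the tool, rise and look.

send_rows(
  targets=[
    {"offset": [0, 0.5, 0], "dr": [-0.009, 0, 0.005], "fingers": 0},
    {"offset": [0, 0.6, -0.5], "dr": [-0.009, 0, 0.005], "fingers": 0},
    {"offset": [0, 0.2, -1], "dr": [0, 0, 0], "fingers": 0},
    {"offset": [0, 0, -1], "dr": [0, 0, 0], "fingers": 0},
    {"offset": [0, 0, 0], "dr": [0, 0, 0], "fingers": 0},
  ],
)

```text
time: 4.97
ee_pos: [0.4995, 0.1546, 0.1456]
tool_rot: [173.6, 0.2, 177.9]
wrist_force: [-0.2, 1.1, -0.6]
opening: -0.004
```

Run:
```python
from h import *
print(state()["ee_pos"],state()["tool_rot"],state()["wrist_force"])
for n in("top","scene"):
    p,d=grab_frame(n);c=camera_model(n);cv2.imwrite(f"pics/{n}1.png",p[:,:,::-1])
    for col,m in masks(p).items():
        if col=="blue":continue
        k,l,st,ce=cv2.connectedComponentsWithStats(m.astype(np.uint8))
        for i in range(1,k):
            if st[i,4]<8: continue
            P=cloud(c,d,l==i)
            if len(P)<5 or not(0.35<np.median(P[:,0])<0.75 and abs(np.median(P[:,1]))<0.4): continue
            print(n,col,st[i].tolist(),"lo",np.percentile(P,3,axis=0).round(3),"med",np.median(P,axis=0).round(3),"hi",np.percentile(P,97,axis=0).round(3))
    # bolt heads: points 97..107 mm high, near side
    P=cloud(c,d,np.ones(d.shape,bool));Q=P[(P[:,0]>.42)&(P[:,0]<.49)&(P[:,1]>-.19)&(P[:,1]<.085)&(P[:,2]>.096)&(P[:,2]<.108)]
    for lo,hi in((.01,.085),(-.08,.01),(-.19,-.08)):
        q=Q[(Q[:,1]>lo)&(Q[:,1]<hi)];print("bolt",len(q),q.mean(0).round(4) if len(q) else "",((q.min(0)+q.max(0))/2).round(4) if len(q) else "")
    if n=="top":cv2.imwrite("pics/crop1.png",cv2.resize(p[190:260,225:390,::-1],None,fx=4.8,fy=4.8,interpolation=cv2.INTER_CUBIC))
```

```text
[0.49947584 0.15455064 0.14558454] [173.64081614   0.22654919 177.89403611] [-0.16560373  1.09662804 -0.58744831]
top yellow [372, 208, 4, 33, 102] lo [ 0.43  -0.201  0.029] med [ 0.487 -0.196  0.034] hi [ 0.541 -0.191  0.039]
top yellow [292, 216, 5, 3, 14] lo [0.512 0.078 0.057] med [0.515 0.084 0.066] hi [0.519 0.092 0.073]
top red [298, 209, 13, 15, 165] lo [0.494 0.027 0.079] med [0.521 0.048 0.084] hi [0.542 0.069 0.089]
top red [324, 209, 13, 15, 154] lo [ 0.494 -0.063  0.079] med [ 0.52  -0.042  0.083] hi [ 0.537 -0.021  0.089]
top red [349, 210, 14, 14, 173] lo [ 0.49  -0.153  0.078] med [ 0.515 -0.129  0.084] hi [ 0.536 -0.108  0.111]
bolt 40 [0.4607 0.0514 0.1023] [0.4607 0.0514 0.1018]
bolt 39 [ 0.4581 -0.0379  0.1016] [ 0.4593 -0.0375  0.101 ]
bolt 38 [ 0.4559 -0.1275  0.1018] [ 0.4561 -0.1265  0.1023]
scene yellow [267, 176, 20, 31, 141] lo [ 0.429 -0.217  0.   ] med [ 0.489 -0.198  0.034] hi [ 0.545 -0.191  0.037]
scene yellow [382, 196, 8, 16, 72] lo [0.488 0.106 0.108] med [0.51  0.111 0.111] hi [0.531 0.117 0.113]
scene yellow [370, 213, 6, 4, 21] lo [0.515 0.077 0.064] med [0.518 0.084 0.066] hi [0.523 0.091 0.068]
scene red [285, 184, 21, 15, 198] lo [ 0.494 -0.154  0.081] med [ 0.517 -0.13   0.083] hi [ 0.535 -0.11   0.088]
scene red [316, 191, 22, 17, 213] lo [ 0.496 -0.064  0.081] med [ 0.519 -0.041  0.084] hi [ 0.538 -0.02   0.088]
scene red [349, 199, 21, 17, 230] lo [0.497 0.023 0.08 ] med [0.52  0.046 0.083] hi [0.54  0.069 0.089]
bolt 63 [0.4644 0.0495 0.1012] [0.4634 0.0493 0.1001]
bolt 57 [ 0.4621 -0.0395  0.1016] [ 0.4597 -0.0398  0.1012]
bolt 57 [ 0.4592 -0.1295  0.1013] [ 0.4576 -0.1304  0.1004]
```

View pics/crop1.png

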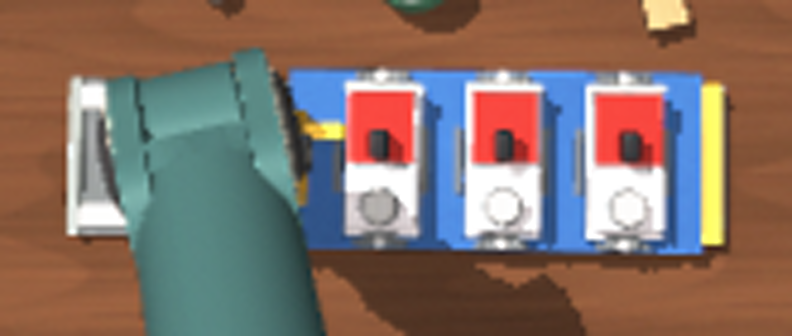

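The jig's blue end touches the stop. Left, middle and right bolts are at crop pixels (378, 207), (503, 207) and (628, 209), which gives about (0.461, 0.051), (0.459, -0.038) and (0.456, -0.128). Next: straighten the tool and go above the left bolt.

send_rows(
  targets=[
    {"offset": [0.3, -0.8, 0], "dr": [0.018, 0, 0], "fingers": 0},
    {"offset": [0.4, -0.9, 0], "dr": [0.017, 0, 0], "fingers": 0},
    {"offset": [0.4, -0.9, 0], "dr": [0, 0, 0], "fingers": 0},
    {"offset": [0.4, -0.9, 0], "dr": [0, 0, 0], "fingers": 0},
    {"offset": [0.2, -0.6, 0], "dr": [0, 0, 0], "fingers": 0},
    {"offset": [0, 0, 0], "dr": [0, 0, 0], "fingers": 0},
  ],
)

```text
time: 5.82
ee_pos: [0.4468, 0.0484, 0.1355]
tool_rot: [-179.6, -0.6, 177.8]
wrist_force: [0.5, 0.5, 0.2]
opening: -0.001
```

send_rows(
  targets=[
    {"offset": [-0.5, 0.1, 0], "dr": [0, 0, 0], "fingers": 0},
    {"offset": [0, 0, 0.5], "dr": [0, 0, 0], "fingers": 0},
    {"offset": [0, 0, 0.4], "dr": [0, 0, 0], "fingers": 0},
    {"offset": [0, 0, 0], "dr": [0, 0, 0], "fingers": 0},
  ],
)

```text
time: 6.32
ee_pos: [0.461, 0.0526, 0.1104]
tool_rot: [-179.6, -0.6, 178.0]
wrist_force: [-0.0, -0.0, 0.4]
opening: 0.001
```

send_rows(
  targets=[
    {"offset": [0, 0, 0.15], "dr": [0, 0, 0], "fingers": 0},
    {"offset": [0, 0, 0.15], "dr": [0, 0, 0], "fingers": 0},
    {"offset": [0, 0, 0.15], "dr": [0, 0, 0], "fingers": 0},
  ],
)

```text
time: 6.7
ee_pos: [0.4611, 0.053, 0.1015]
tool_rot: [-179.7, -0.6, 178.0]
wrist_force: [-16.6, -1.5, 61.1]
opening: 0.002
```

send_rows(
  targets=[
    {"offset": [0, 0, 0.15], "dr": [0, 0, 0], "fingers": 0},
  ],
)

```text
time: 6.82
ee_pos: [0.4611, 0.053, 0.1015]
tool_rot: [-179.7, -0.7, 178.0]
wrist_force: [-17.2, -3.3, 53.9]
opening: -0.002
```

The left bolt is tight: 61 N at z = 0.1015, no sink. On to the middle one.

send_rows(
  targets=[
    {"offset": [0, 0, -0.5], "dr": [0, 0, 0], "fingers": 0},
    {"offset": [0, -0.5, -0.4], "dr": [0, 0, 0], "fingers": 0},
    {"offset": [0, -0.9, 0], "dr": [0, 0, 0], "fingers": 0},
    {"offset": [0, -0.9, 0], "dr": [0, 0, 0], "fingers": 0},
    {"offset": [0, -0.9, 0], "dr": [0, 0, 0], "fingers": 0},
    {"offset": [0, -0.3, 0], "dr": [0, 0, 0], "fingers": 0},
    {"offset": [0, 0, 0], "dr": [0, 0, 0], "fingers": 0},
  ],
)

```text
time: 7.7
ee_pos: [0.4583, -0.0401, 0.1268]
tool_rot: [-179.7, -0.5, 177.9]
wrist_force: [0.4, -0.8, 0.0]
opening: -0.002
```

send_rows(
  targets=[
    {"offset": [0, 0, 0.5], "dr": [0, 0, 0], "fingers": 0},
    {"offset": [0, 0, 0.2], "dr": [0, 0, 0], "fingers": 0},
    {"offset": [0, 0, 0.15], "dr": [0, 0, 0], "fingers": 0},
    {"offset": [0, 0, 0.12], "dr": [0, 0, 0], "fingers": 0},
    {"offset": [0, 0, 0.12], "dr": [0, 0, 0], "fingers": 0},
  ],
)

```text
time: 8.32
ee_pos: [0.4579, -0.0381, 0.1017]
tool_rot: [-179.7, -0.7, 178.1]
wrist_force: [-15.9, 0.1, 54.0]
opening: -0.001
```

send_rows(
  targets=[
    {"offset": [0, 0, 0.12], "dr": [0, 0, 0], "fingers": 0},
  ],
)

```text
time: 8.45
ee_pos: [0.4579, -0.038, 0.1018]
tool_rot: [-179.7, -0.7, 178.1]
wrist_force: [-12.5, -0.6, 38.6]
opening: 0.001
```

The middle bolt is tight too. Now the right one.

send_rows(
  targets=[
    {"offset": [0, 0, -0.5], "dr": [0, 0, 0], "fingers": 0},
    {"offset": [0, -0.5, -0.4], "dr": [0, 0, 0], "fingers": 0},
    {"offset": [0, -0.9, 0], "dr": [0, 0, 0], "fingers": 0},
    {"offset": [0, -0.9, 0], "dr": [0, 0, 0], "fingers": 0},
    {"offset": [0, -0.9, 0], "dr": [0, 0, 0], "fingers": 0},
    {"offset": [0, -0.2, 0], "dr": [0, 0, 0], "fingers": 0},
    {"offset": [0, 0, 0], "dr": [0, 0, 0], "fingers": 0},
  ],
)

```text
time: 9.32
ee_pos: [0.4556, -0.1274, 0.1262]
tool_rot: [-179.7, -0.6, 178.1]
wrist_force: [0.3, -0.0, -0.9]
opening: 0.0
```

send_rows(
  targets=[
    {"offset": [0, 0, 0.5], "dr": [0, 0, 0], "fingers": 0},
    {"offset": [0, 0, 0.2], "dr": [0, 0, 0], "fingers": 0},
    {"offset": [0, 0, 0.15], "dr": [0, 0, 0], "fingers": 0},
    {"offset": [0, 0, 0.12], "dr": [0, 0, 0], "fingers": 0},
    {"offset": [0, 0, 0.12], "dr": [0, 0, 0], "fingers": 0},
  ],
)

```text
time: 9.95
ee_pos: [0.4552, -0.1252, 0.0967]
tool_rot: [-179.8, -0.6, 178.4]
wrist_force: [-0.3, -1.1, 3.1]
opening: 0.001
```

send_rows(
  targets=[
    {"offset": [0, 0, 0.12], "dr": [0, 0, 0], "fingers": 0},
  ],
)

```text
time: 10.07
ee_pos: [0.4552, -0.1252, 0.0938]
tool_rot: [-179.8, -0.6, 178.4]
wrist_force: [-1.7, 0.1, 12.1]
opening: 0.005
```

The right bolt gives: it sank about 8 mm at 3 N, then went hard. I'll rise and measure its fin.

send_rows(
  targets=[
    {"offset": [0, 0, -1], "dr": [0, 0, 0], "fingers": 40},
    {"offset": [0.6, 0, -1], "dr": [0, 0, 0], "fingers": 40},
    {"offset": [1, 0, -1], "dr": [0, 0, 0], "fingers": 40},
    {"offset": [1, 0, -1], "dr": [0, 0, 0], "fingers": 40},
    {"offset": [0, 0, 0], "dr": [0, 0, 0], "fingers": 40},
  ],
)

```text
time: 10.7
ee_pos: [0.3904, -0.1225, 0.1964]
tool_rot: [-179.8, -0.6, 178.4]
wrist_force: [-0.2, 0.3, 0.5]
opening: 0.47
```

Run:
```python
from h import *
print(state()["ee_pos"],state()["tool_rot"],state()["opening"])
for n in("top","scene","wrist"):
    c=camera_model(n);p,d=grab_frame(n);np.savez(f"{n}2.npz",p=p,d=d)
    dark=(p.max(2)<75)
    P=cloud(c,d,dark);
    Q=P[(P[:,0]>.475)&(P[:,0]<.54)&(P[:,2]>.1)&(P[:,2]<.12)]
    for lo,hi in((.01,.085),(-.08,.01),(-.17,-.08)):
        q=Q[(Q[:,1]>lo)&(Q[:,1]<hi)];print(n,len(q),q.mean(0).round(4) if len(q) else "",q.min(0).round(4) if len(q) else "",q.max(0).round(4) if len(q) else "")
    if n!="scene":cv2.imwrite(f"pics/{n}2.png",p[:,:,::-1])
```

```text
[ 0.39040289 -0.12252539  0.19639566] [-179.78162105   -0.59101291  178.40553337] 0.4696602727096597
top 15 [0.5045 0.0466 0.1122] [0.4962 0.0434 0.1073] [0.5133 0.0505 0.1163]
top 16 [ 0.5025 -0.0416  0.1118] [ 0.4948 -0.0451  0.1053] [ 0.5121 -0.0381  0.1163]
top 12 [ 0.4988 -0.1302  0.1139] [ 0.4934 -0.1332  0.1082] [ 0.5068 -0.1259  0.1181]
scene 38 [0.5099 0.0485 0.1104] [0.4964 0.0429 0.1019] [0.5184 0.0536 0.1151]
scene 36 [ 0.5082 -0.0398  0.1109] [ 0.4938 -0.0457  0.1004] [ 0.5163 -0.0346  0.1159]
scene 38 [ 0.5054 -0.1289  0.1095] [ 0.4922 -0.1346  0.1004] [ 0.5132 -0.1243  0.1167]
wrist 13 [0.4942 0.0528 0.1046] [0.4935 0.0511 0.1002] [0.4953 0.0542 0.1102]
wrist 0   
wrist 345 [ 0.4946 -0.1296  0.1104] [ 0.4879 -0.136   0.1002] [ 0.5068 -0.1237  0.1142]
```

View pics/wrist2.png

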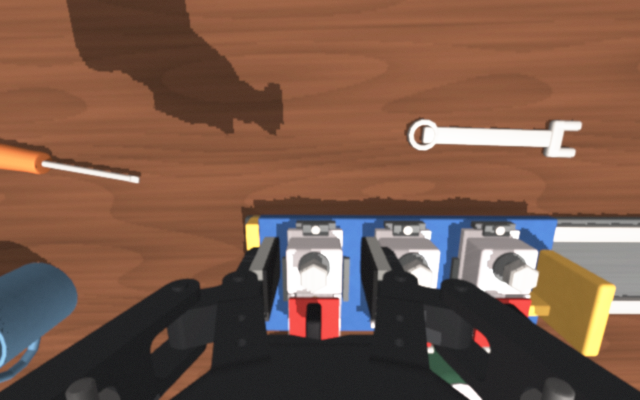

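The wrist view shows the right fin centred between the jaws at about (314, 320). Its centre is about (0.503, -0.130). I'll move over it with the jaws at 40 mm.

send_rows(
  targets=[
    {"offset": [-0.9, 0, 0], "dr": [0, 0, 0], "fingers": 40},
    {"offset": [-0.9, 0, 0], "dr": [0, 0, 0], "fingers": 40},
    {"offset": [-0.9, 0, 0], "dr": [0, 0, 0], "fingers": 40},
    {"offset": [-0.9, -0.1, 0.5], "dr": [0, 0, 0], "fingers": 40},
    {"offset": [-0.6, -0.1, 0.9], "dr": [0, 0, 0], "fingers": 40},
    {"offset": [-0.1, 0, 0.9], "dr": [0, 0, 0], "fingers": 40},
    {"offset": [0, 0, 0], "dr": [0, 0, 0], "fingers": 40},
  ],
)

```text
time: 11.72
ee_pos: [0.5024, -0.1289, 0.1242]
tool_rot: [-179.9, -1.4, 178.6]
wrist_force: [0.1, -0.3, 0.4]
opening: 0.471
```

send_rows(
  targets=[
    {"offset": [-0.05, -0.04, 0.5], "dr": [0, 0, 0], "fingers": 40},
    {"offset": [0, 0, 0.4], "dr": [0, 0, 0], "fingers": 40},
    {"offset": [0, 0, 0.2], "dr": [0, 0, 0], "fingers": 40},
    {"offset": [0, 0, 0], "dr": [0, 0, 0], "fingers": 40},
  ],
)

```text
time: 12.22
ee_pos: [0.5036, -0.13, 0.0953]
tool_rot: [-179.9, -1.4, 178.6]
wrist_force: [0.2, -0.1, 0.2]
opening: 0.47
```

Run:
```python
from h import *
print(state()["ee_pos"],state()["wrist_force"])
p,d=grab_frame("wrist");q,_=grab_frame("scene")
cv2.imwrite("pics/w3.png",np.vstack([p[150:,:,::-1],cv2.resize(q[140:260,220:460,::-1],(640,320),interpolation=cv2.INTER_CUBIC)]))
```

```text
[ 0.50361199 -0.13004921  0.0953352 ] [ 0.22462234 -0.09249576  0.24261725]
```

View pics/w3.png

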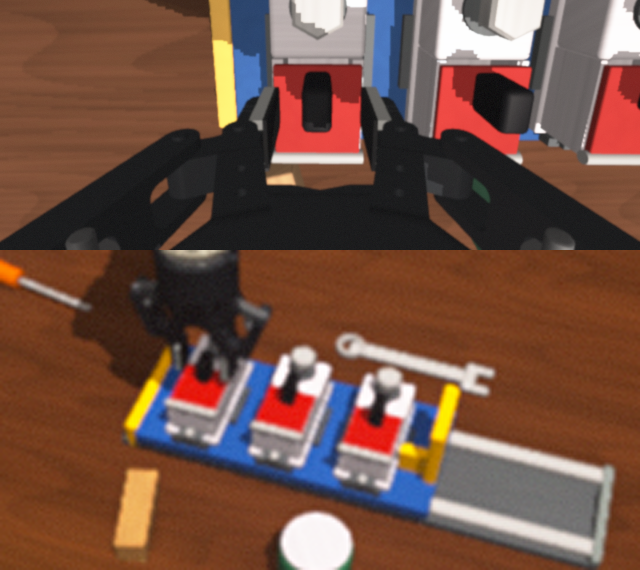

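The fin is centred between the pads (316, 100 in the upper half), and the neighbouring cap is clear. Closing.

send_rows(
  targets=[
    {"offset": [0, 0, 0], "dr": [0, 0, 0], "fingers": 5},
    {"offset": [0, 0, 0], "dr": [0, 0, 0], "fingers": 5},
    {"offset": [0, 0, 0], "dr": [0, 0, 0], "fingers": 5},
    {"offset": [0, 0, 0], "dr": [0, 0, 0], "fingers": 5},
  ],
)

```text
time: 12.82
ee_pos: [0.5045, -0.1306, 0.0966]
tool_rot: [-179.8, -1.2, 178.6]
wrist_force: [0.2, -0.8, -2.1]
opening: 0.146
```

send_rows(
  targets=[
    {"offset": [-0.05, 0, -0.14], "dr": [0, 0.028, 0], "fingers": 5},
    {"offset": [-0.05, 0, -0.14], "dr": [0, 0.028, 0], "fingers": 5},
    {"offset": [-0.05, 0, -0.14], "dr": [0, 0.028, 0], "fingers": 5},
  ],
)

```text
time: 13.2
ee_pos: [0.5083, -0.1303, 0.107]
tool_rot: [-179.9, -16.8, 178.5]
wrist_force: [0.9, -0.6, -3.6]
opening: 0.144
```

send_rows(
  targets=[
    {"offset": [-0.07, 0, -0.14], "dr": [0, 0.028, 0], "fingers": 5},
    {"offset": [-0.07, 0, -0.14], "dr": [0, 0.028, 0], "fingers": 5},
    {"offset": [-0.06, 0, -0.14], "dr": [0, 0.028, 0], "fingers": 5},
  ],
)

```text
time: 13.58
ee_pos: [0.5166, -0.1303, 0.1144]
tool_rot: [-179.8, -32.4, 178.5]
wrist_force: [-0.2, -1.4, -2.4]
opening: 0.15
```

send_rows(
  targets=[
    {"offset": [-0.06, 0, -0.15], "dr": [0, 0.028, 0], "fingers": 5},
    {"offset": [-0.06, 0, -0.15], "dr": [0, 0.028, 0], "fingers": 5},
    {"offset": [-0.06, 0, -0.15], "dr": [0, 0.028, 0], "fingers": 5},
    {"offset": [-0.06, 0, -0.15], "dr": [0, 0.028, 0], "fingers": 5},
  ],
)

```text
time: 14.08
ee_pos: [0.5303, -0.1306, 0.1211]
tool_rot: [-179.8, -53.4, 178.4]
wrist_force: [-2.0, -0.1, -0.9]
opening: 0.147
```

send_rows(
  targets=[
    {"offset": [0, 0, 0], "dr": [0, 0, 0], "fingers": 5},
    {"offset": [0, 0, 0], "dr": [0, 0, 0], "fingers": 5},
  ],
)

```text
time: 14.32
ee_pos: [0.5303, -0.1306, 0.121]
tool_rot: [-179.8, -53.7, 178.5]
wrist_force: [-1.0, -1.5, 1.1]
opening: 0.15
```

Run:
```python
from h import *
s=state();print(s["ee_pos"],s["tool_rot"],s["wrist_force"],s["joint_positions"].round(1) if hasattr(s["joint_positions"],"round") else s["joint_positions"])
c=camera_model("scene");p,d=grab_frame("scene")
m=masks(p)["red"];k,l,st,_=cv2.connectedComponentsWithStats(m.astype(np.uint8))
for i in range(1,k):
    if st[i,4]<15: continue
    P=cloud(c,d,l==i); 
    if not(0.4<np.median(P[:,0])<0.6 and abs(np.median(P[:,1]))<0.3): continue
    P=P[np.abs(P-np.median(P,0)).max(1)<.06]
    n=np.linalg.svd(P-P.mean(0))[2][2]; print(P.mean(0).round(3),len(P),"tilt",np.degrees(np.arccos(abs(n[2]))).round(1))
t,_=grab_frame("top")
cv2.imwrite("pics/end.png",np.vstack([cv2.resize(p[140:260,220:460,::-1],(640,320),interpolation=cv2.INTER_CUBIC),cv2.resize(t[190:260,250:390,::-1],(560,280))[:, :].copy() if 0 else cv2.resize(t[190:260,230:390,::-1],(640,280))]))
```

```text
[ 0.53033766 -0.13061329  0.12099402] [-179.80605827  -53.67828036  178.46060967] [-0.98111452 -1.4520564   1.10801895] [1.800e+00 5.530e+01 1.000e+01 7.450e+01 1.000e-01 1.038e+02 1.001e+02]
[ 0.516 -0.124  0.123] 67 tilt 47.1
[ 0.518 -0.042  0.083] 212 tilt 4.2
[0.521 0.047 0.083] 223 tilt 8.9
```

View pics/end.png

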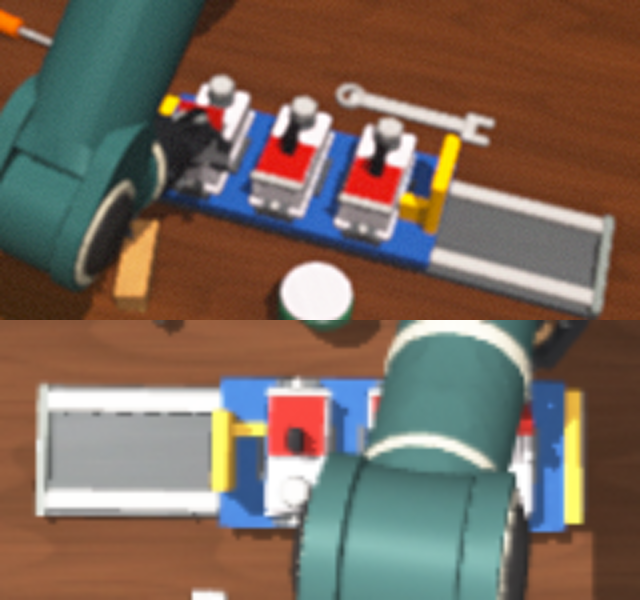

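The cap is open by about 48-52° (three estimates) and held, with the other two shut. The jig touches the stop in the top view. Wrist joint 6 is near its range, so I'll add a few degrees of opening mainly by shifting.

send_rows(
  targets=[
    {"offset": [-0.025, 0, -0.08], "dr": [0, -0.002, 0], "fingers": 5},
    {"offset": [-0.025, 0, -0.08], "dr": [0, -0.002, 0], "fingers": 5},
    {"offset": [0, 0, 0], "dr": [0, 0, 0], "fingers": 5},
    {"offset": [0, 0, 0], "dr": [0, 0, 0], "fingers": 5},
    {"offset": [0, 0, 0], "dr": [0, 0, 0], "fingers": 5},
  ],
)

```text
time: 15.05
ee_pos: [0.5319, -0.1304, 0.121]
tool_rot: [-179.9, -53.1, 178.5]
wrist_force: [-3.1, -1.3, -1.6]
opening: 0.146
```

Run:
```python
from h import *
s=state();print(s["time"],s["ee_pos"],s["tool_rot"],s["wrist_force"],np.round(s["joint_positions"],1),np.round(s["dq"],2),s["opening"])
for n in("scene","top"):
    c=camera_model(n);p,d=grab_frame(n)
    for col in("yellow","red"):
        k,l,st,_=cv2.connectedComponentsWithStats(masks(p)[col].astype(np.uint8))
        for i in range(1,k):
            if st[i,4]<15: continue
            P=cloud(c,d,l==i)
            if not len(P) or not(0.4<np.median(P[:,0])<0.6 and abs(np.median(P[:,1]))<0.3): continue
            P=P[np.abs(P-np.median(P,0)).max(1)<.06]
            nn=np.linalg.svd(P-P.mean(0))[2][2]; print(n,col,np.median(P,0).round(3),len(P),"tilt",np.degrees(np.arccos(abs(nn[2]))).round(1))
```

```text
15.05 [ 0.53192469 -0.13038113  0.12100974] [-179.90270074  -53.10900386  178.49672139] [-3.11261757 -1.3172837  -1.56929822] [  1.8  55.1   9.9  74.6  -0.  103.4 100.1] [ 0.08 -0.03 -0.12  0.13 -0.08 -0.16 -0.07] 0.14594265720243374
scene yellow [ 0.44  -0.196  0.034] 31 tilt 50.1
scene yellow [0.499 0.112 0.111] 97 tilt 3.4
scene yellow [0.519 0.084 0.066] 19 tilt 7.8
scene red [ 0.514 -0.144  0.123] 19 tilt 41.7
scene red [ 0.516 -0.115  0.12 ] 41 tilt 74.7
scene red [ 0.519 -0.041  0.083] 211 tilt 3.4
scene red [0.521 0.047 0.083] 225 tilt 12.0
top yellow [0.497 0.114 0.112] 77 tilt 5.9
top yellow [ 0.476 -0.196  0.034] 86 tilt 63.9
top red [0.521 0.048 0.084] 175 tilt 4.3
top red [ 0.517 -0.148  0.117] 15 tilt 54.0
```

Both geometric estimates give about 50°. The plate-to-stop distance is about 0.310 m, so the jig is home. Handing in.

```bash
python3 -c "
from station import *
print(close_job());s=state();print(s['time'],s['ee_pos'],s['opening'])"
```

```text
the job is handed in; nothing more can be done
None
the job is handed in; nothing more can be done
```

I pushed the jig home and tapped the bolts from left to right. I then lifted the cap of the right bolt, the loose one, and handed in at 15 s with the fingers still gripping its fin.

- **Jig:** the push ended hard against the stop, with a 65 N peak at the wrist. The last images put the push face about 0.310 m from the stop, so it is home.
- **Bolts:** the left and middle ones were tight, at 61 N and 54 N with no sink. The right one sank about 8 mm at 3 to 12 N.
- **Cap:** the last geometric estimates put it about 50° open. These come from the finger position and the height of the red cap; the tool had tilted about 52°. Plane fits of the depth data were too noisy to confirm it: 47° before the final nudge, and scattered from 42° to 75° after it because the hand hides most of the cap.
- **Nudge fell short:** the final move meant to add about 5° shifted the tool only about 1.6 mm, so it added roughly 2°.
- **Everything else:** the other two caps looked shut. The spanner, grease tin and plug box looked undisturbed in the last picture. I did not measure any bystander, and the mug, jar, socket and most of the screwdriver were outside that crop.

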